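# Load the tumblers into the dish rack's locked tray

## Task

Put the washed aluminium tumblers away: flip the cam lever on the green dish rack to free its tray, pull the tray fully out and stand every tumbler from the plank in it, mouth down as they are and one to a compartment. Then slide the loaded tray fully home and flip the lever all the way back to lock it. Leave the tin plate, bowl, mug, ladle and soap bottle where they are.

Things in the scene. Friction and masses are not known exactly. Their poses are not given: they have to be found in the camera images.
- rack: green plastic dish rack fixed on the plank: 212 wide, 210 deep, 101 high to its deck; basket rail from 50 mm behind the front face up to 141 high, a tin plate on edge (to 255) and a clear lid propped open at the back (to 285). Origin on the plank under the middle of its front face, the tray tunnel's mouth (95 high); x points from the front to the back, y to the side with the cam lever, z up
- tray (a joint): white plastic tray sliding in the rack's tunnel: 0 fully home, 0.195 m fully out (it moves along the rack's -x), end stops at both. Rubs with about 1.5 N, stays where it is left. 180 wide, 190 long; its front panel is 212 wide and reaches 68 mm above the plank
- tray_mid (a point): middle of the tray, on the crossing of its two dividers, at the height of the compartment floors (13 mm above the plank); moves with the tray, axes as the rack's. The tray has 2 x 2 square compartments, each 82 mm clear, with walls and dividers 30 mm high over their floors
- tray_handle (a point): middle of the tray's steel bar handle, 85 mm above the plank: a round bar 10 mm thick and 90 long, across the slide direction (along the rack's y), standing 55 mm before the front panel on two brackets that slope up from the panel at its ends; moves with the tray
- cam (a joint): steel cam lever on the rack's deck, turning about a vertical pivot: 0 locked (arm along the rack's -x, straight out; a peg under the arm blocks the tray's front panel), 1.57 free (arm along the rack's +y, sideways); stops at 0 and 1.6; clockwise from above to free. Takes about 1.3 N at the post, stays where left. Below 0.6 it blocks the tray both ways; locked, the tray has 5 mm of play
- cam_pivot (a point): on the pivot axis of the cam lever, at the top of its hub, 115 mm above the plank
- cam_post (a point): on the axis of the upright black round post at the end of the lever's arm, 95 mm from the pivot axis; the post is 16 mm thick, its top 145 mm above the plank, its foot 103; the point is 131 mm above the plank (14 mm below the top)
- tray_cell0 (a point): middle of a tray compartment's floor (front, lever side; front is the handle's side), moves with the tray
- tray_cell1 (a point): middle of a tray compartment's floor (front, other side; front is the handle's side), moves with the tray
- tray_cell2 (a point): middle of a tray compartment's floor (back, lever side; front is the handle's side), moves with the tray
- tray_cell3 (a point): middle of a tray compartment's floor (back, other side; front is the handle's side), moves with the tray
- tumbler1: aluminium tumbler standing mouth down: 55 mm over the rim at the bottom, tapering to 48 at the top, 70 high, about 80 g; origin in the middle of the mouth (underneath), z up. Two to four such tumblers are there, the others are absent.
- tumbler2: aluminium tumbler standing mouth down: 55 mm over the rim at the bottom, tapering to 48 at the top, 70 high, about 80 g; origin in the middle of the mouth (underneath), z up. Two to four such tumblers are there, the others are absent.
- tumbler3: aluminium tumbler standing mouth down: 55 mm over the rim at the bottom, tapering to 48 at the top, 70 high, about 80 g; origin in the middle of the mouth (underneath), z up. Two to four such tumblers are there, the others are absent.
- tumbler4: aluminium tumbler standing mouth down: 55 mm over the rim at the bottom, tapering to 48 at the top, 70 high, about 80 g; origin in the middle of the mouth (underneath), z up. Two to four such tumblers are there, the others are absent.
- tin_plate: white enamel tin plate, 170 mm across, 18 high; not part of the job, leave it alone
- melamine_bowl: blue melamine bowl, 110 mm across, 55 high; not part of the job, leave it alone
- enamel_mug: white enamel mug standing mouth up, 76 mm across, 80 high, with a handle; not part of the job, leave it alone
- ladle: steel ladle lying on the plank among the tumblers, handle 190 long and 14 mm high, cup 60 across and 26 high beyond its +x end (centred 100 mm from the origin); origin on the handle at the plank; not part of the job, leave it alone
- soap_bottle: yellow soap bottle, 60 mm across, 170 high; not part of the job, leave it alone
There are look-alikes about, which are no part of the job. Leave any blue or orange look-alike of the tumbler2 alone.

How it is judged:
On the way, in this order (a step that is already met when the one before it is completed fails the run):
1. the cam lever is flipped to free (beyond 1.2 rad) (value of joint cam above 1.2 rad), for 0.2 s.
2. the tray is pulled out (more than 170 mm) (value of joint tray above 0.17 m), for 0.2 s.
3. every tumbler stands mouth down on the floor of a tray compartment (x of tumbler1 in the frame of tray_mid between -0.087 and 0.087 m and y of tumbler1 in the frame of tray_mid between -0.087 and 0.087 m and z of tumbler1 in the frame of tray_mid between -0.006 and 0.006 m and angle between each of tumbler1, tumbler2, tumbler3, tumbler4's own z axis and vertical below 0.12 rad and x of tumbler2 in the frame of tray_mid between -0.087 and 0.087 m and y of tumbler2 in the frame of tray_mid between -0.087 and 0.087 m and z of tumbler2 in the frame of tray_mid between -0.006 and 0.006 m and x of tumbler3 in the frame of tray_mid between -0.087 and 0.087 m and y of tumbler3 in the frame of tray_mid between -0.087 and 0.087 m and z of tumbler3 in the frame of tray_mid between -0.006 and 0.006 m and x of tumbler4 in the frame of tray_mid between -0.087 and 0.087 m and y of tumbler4 in the frame of tray_mid between -0.087 and 0.087 m and z of tumbler4 in the frame of tray_mid between -0.006 and 0.006 m), for 0.2 s.
4. the loaded tray is home (within 6 mm) (all of step 3 and value of joint tray below 0.006 m), for 0.2 s.
5. the lever is flipped back to locked (below 0.2 rad) (value of joint tray below 0.006 m and value of joint cam below 0.2 rad), for 0.2 s.
At the end, for the whole second after the job is handed in: every tumbler present stands mouth down (within 0.12 rad) and at rest on the floor (within 6 mm of its height) of the tray, the tray is home within 6 mm, and the cam lever is locked (below 0.2 rad) (all of step 3 and all of step 5 and linear speed of each of tumbler1, tumbler2, tumbler3, tumbler4 below 0.02 m/s); the robot touches nothing.
It fails at once if the tin plate, the bowl, the mug, the ladle or the soap bottle is moved more than 30 mm (distance of any of tin_plate, melamine_bowl, enamel_mug, ladle, soap_bottle from where it was at the start of the episode above 0.03 m).
Of tumbler1, tumbler2, tumbler3, tumbler4 only 2 to 4 are there at a start; the rules pass over those that are not, and their reading is None.
At some moment in a run one of tumbler1, tumbler2, tumbler3, tumbler4 may be knocked a few centimetres aside while the robot is not near it.
It also fails if it takes over 210 s, if anything falls off the work surface, if the arm or the gripper's body presses on something with over 40 N, if the wrist force passes 120 N, or if a joint passes its speed limit or range.

## Robot

A 6-joint arm with a two-finger parallel gripper is mounted at the origin on the work surface. World frame = base frame: x ahead of the robot, y to its left, z up, the work surface at z = 0. Lengths are in m, angles in rad, forces in N, time in s.
With the tool pointing down it reaches from about 0.35 to 0.925 m from the base axis. Payload 6.4 kg.
Tool frame: the origin (TCP) lies between the finger pads; the fingertips stand 14 mm ahead of it and the grasp point (between the pads) lies 5 mm behind it; z points along the fingers, y is the line along which they close (so a half turn about z gives the same grasp; the last joint's range is limited). The gripper opens to 85 mm and grips with 20 to 120 N. Pads are 22 mm wide; open, the fingers measure 114 mm over their backs; the gripper's body (76 mm by 85 mm) begins 54 mm behind the grasp point. The pads swing forward as they close: fully open they stand 13 mm farther back than shut.
Start: joints at [1.08, 0.245, 1.558, -0, 1.339, -0.174], TCP at [0.202, 0.618, 0.245] pointing down, gripper open.
Joint ranges: [-3.13, 3.13], [-1.02, 2.26], [0.13, 2.54], [-0.95, 4.09], [0.21, 2.88], [-2.74, 2.74]. Speed limits (rad/s): [2.57, 2.57, 3.14, 3.14, 3.14, 3.14].

## Interface

Orientations are given as [roll, pitch, yaw] about the fixed x, y, z axes, in that order (R = Rz(yaw) Ry(pitch) Rx(roll)).
In Python, from workcell import telemetry, eyes, bot gives the robot as it stands.
- The arm moves only by the tool step_arm, never from a script. Its argument "rows" is a list of rows, each a list of 5 numbers: the closure, from -1 (fully open) to 1 (shut), then the shift along the tool's x, y, z normalised to -1 to 1, where 1 is 200 mm, then the turn about the tool's z normalised to -1 to 1, where 1 is 0.5 rad. In form: [[fingers, dx, dy, dz, twist], ...]. A call has exactly 10 rows; each row is the pose to reach, as a shift and turn from the pose commanded when the call began, along the tool's axes at that moment; what a row does not reach only later rows make up. A row lasts 1/10 s, in which the tool goes at most 50 mm and 8.59 degrees, less where a joint would pass 70% of its speed; a pose out of reach is approached as far as the arm can. A call with a number of a shift or a turn outside -1 to 1 is refused whole. A call with a gripper value outside its range is refused whole. The fingers move at their own pace and stop on an object; "squeeze" is the grip in N (left out, the last holds). Time passes only in rows, so rows that repeat a pose let the fingers close, or fill a call up. It gives the time, the measured TCP pose, the force, the opening and the grip force at its end, in the units of the state.
- telemetry.get_obs(): the state, without advancing time (a new reading comes with each control period).
- eyes.capture(name): name is "scene" or "top" or "wrist"; returns the picture (400x640x3 uint8, red, green, blue); there is no depth.
- eyes.camera_info(name): a dict with "fx", "fy", "cx", "cy" (pixels), "k1" (the pictures are not rectified: a ray, as slopes to the right and down, at radius r is drawn at 1 + k1 r^2 times it, then the intrinsics apply), "R" (3x3) and "t" (3): a world point X has camera coordinates R X + t. Camera axes: x right, y down, z forward; pixel columns grow to the right and rows downward; lengths in m; the calibration is good to about 2 mm. A picture is of the moment at which its call begins: read the wrist's pose just before it. camera_info takes no time and is no camera call; for the wrist camera it gives the pose at the moment of the call.
- bot.finish_job(): hands the job in; it is judged then, once.
The state is a dict: "t": time; "joints": joint angles; "joint_velocities": joint speeds; "joint_torque": joint torques, N m; "tool_pos": TCP position; "tcp_rot": TCP orientation; "wrist_force": force on the tool from outside, world axes, zero at the start; "wrist_torque": the same for the moment, N m; "gripper_width": opening from 0.0 (shut) to 1.0 (fully open); "gripper_force": force on a finger pad.
Only numpy, scipy, OpenCV 4.12 (cv2) and the standard library are available. Lean on these libraries where they do the work, as an engineer would, in place of code of your own. Each camera call takes 0.05 s, during which the arm holds its last target. There are 200 camera calls.

## Working session

There is one attempt and no reset: what is moved stays moved. The work goes in short steps, Python scripts to look and compute and a tool call to move; the robot and the scene stay as the last step left them, time stands still between calls to the robot, and variables do not carry over. Pictures are saved under pics/ and viewed, at most 15 in all, crops included, and the job is handed in when it is done.

Besides the shell and the picture viewer there is one more tool, called after "Emit:" as a command line: name --pt "numbers of a row" for each row, then --argument value for the rest. step_arm: Moves the arm, as the interface text tells. Scaled input: -1 to 1 covers 200 mm each way for a shift and 0.5 rad each way for a turn. Its arguments: {"type":"object","properties":{"rows":{"type":"array"},"squeeze":{"type":"number"}},"required":["rows"]}

```bash
ls; mkdir -p pics; cat > h.py <<'E'
import numpy as np, cv2
from workcell import telemetry, eyes, bot
def snap(n,f):
    im=eyes.capture(n); cv2.imwrite('pics/'+f,im[:,:,::-1]); return im
def ray(ci,u,v):
    xd,yd=(u-ci['cx'])/ci['fx'],(v-ci['cy'])/ci['fy']; x,y=xd,yd
    for _ in range(20):
        s=1+ci['k1']*(x*x+y*y); x,y=xd/s,yd/s
    R=np.array(ci['R']);t=np.array(ci['t'])
    d=R.T@np.array([x,y,1]); return -R.T@t, d/np.linalg.norm(d)
def onz(ci,u,v,z):
    c,d=ray(ci,u,v); return c+d*(z-c[2])/d[2]
def proj(ci,X):
    p=np.array(ci['R'])@np.array(X)+np.array(ci['t']); x,y=p[0]/p[2],p[1]/p[2]
    s=1+ci['k1']*(x*x+y*y); return np.array([ci['cx']+ci['fx']*x*s,ci['cy']+ci['fy']*y*s])
E
python3 - <<'E'
from h import *
np.set_printoptions(precision=3,suppress=True)
for n in ['scene','top']:
    snap(n,n+'0.png'); ci=eyes.camera_info(n); R=np.array(ci['R']); print(n,ci['fx'],ci['k1'],-R.T@ci['t'],R)
o=telemetry.get_obs();print(o['t'],o['tool_pos'],o['tcp_rot'],o['gripper_width'])
E
```

```text
pics
scene 383.0348214685418 -0.05735283841329107 [ 1.1   -0.405  0.922] [[ 0.536  0.844 -0.013]
 [ 0.645 -0.419 -0.639]
 [-0.545  0.334 -0.769]]
top 375.3751592208508 -0.034573888750561145 [ 0.416 -0.084  1.382] [[-0.001 -1.    -0.013]
 [-0.995  0.002 -0.098]
 [ 0.098  0.013 -0.995]]
0.1 [0.202 0.617 0.244] [-3.14  -0.     2.825] 0.9976710993920934
```

View pics/scene0.png

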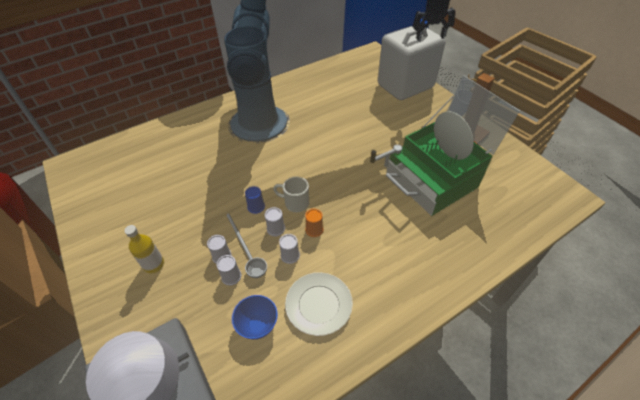

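View pics/top0.png

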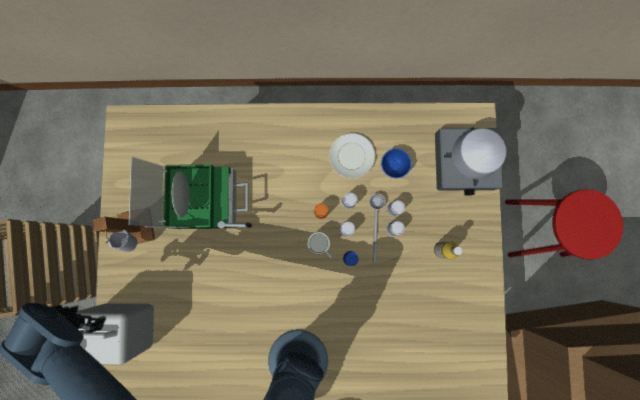

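The scene view shows the rack at right and four aluminium tumblers near (217,249), (228,270), (274,221), (288,248). In the top view they are at about (350,200), (348,228), (397,208), (396,229). The ladle lies between them, the lever post is at (250,225) and the handle at (243,195).

```bash
python3 - <<'E'
from h import *
im=cv2.imread('pics/top0.png')
a=cv2.resize(im[150:245,150:280],None,fx=4,fy=4,interpolation=cv2.INTER_CUBIC)
b=cv2.resize(im[180:275,300:430],None,fx=4,fy=4,interpolation=cv2.INTER_CUBIC)
cv2.imwrite('pics/c.png',np.vstack([a[:,:520],b[:,:520]])[:760]) 
cv2.imwrite('pics/c1.png',cv2.resize(np.hstack([a,b]),(800,292)))
cv2.imwrite('pics/c2.png',cv2.resize(np.vstack([a,b]),None,fx=.78,fy=.78))
E
```

```text
(no output)
```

View pics/c2.png

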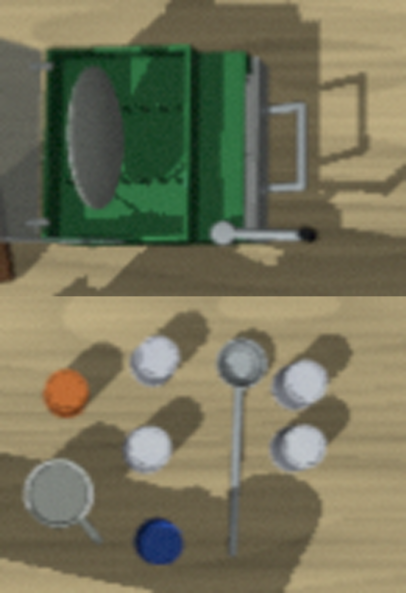

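The crop shows the pivot at top-image (221,225), the post top at (249,225), the handle bar at u=247 with v from 183 to 210, and the four tumbler tops.

```bash
python3 - <<'E'
from h import *
np.set_printoptions(precision=3,suppress=True)
ci=eyes.camera_info('top'); im=cv2.imread('pics/top0.png')
hsv=cv2.cvtColor(im,cv2.COLOR_BGR2HSV)
for n,u,v,z in [('piv',221.2,224.7,.115),('post',248.7,225,.145),('h1',246.8,183.3,.09),('h2',246.8,210.3,.09)]: print(n,onz(ci,u,v,z))
# green outline of deck
g=((hsv[...,0]>50)&(hsv[...,0]<85)&(hsv[...,1]>90)).astype('uint8')
n,l,s,c=cv2.connectedComponentsWithStats(g); i=1+s[1:,4].argmax(); r=cv2.minAreaRect(np.argwhere(l==i)[:,::-1].astype('float32')); print('green',r)
m=((hsv[...,1]<45)&(hsv[...,2]>165)).astype('uint8')
n,l,s,c=cv2.connectedComponentsWithStats(m)
for i in range(1,n):
    if s[i,4]>60 and 300<c[i][0]<430 and 180<c[i][1]<275: print(c[i],s[i],onz(ci,*c[i],.07))
cs=eyes.camera_info('scene')
for p in [(274,213),(289,240),(217,241),(228,262)]: print('scene',onz(cs,*p,.07))
for n,u,v in [('ladlecup',300+243/3.12,180+(361-296)/3.12),('ladle end',300+234/3.12,180+(553-296)/3.12)]: print(n,onz(ci,u,v,.02))
print('mug',onz(ci,300+59/3.12,180+(492-296)/3.12,.08),'or',onz(ci,300+66/3.12,180+(391-296)/3.12,.07),'bl',onz(ci,300+160/3.12,180+(540-296)/3.12,.07))
E
```

```text
piv [0.48  0.254 0.115]
post [0.477 0.154 0.145]
h1 [0.626 0.174 0.09 ]
h2 [0.531 0.172 0.09 ]
green ((196.04632568359375, 195.34185791015625), (63.98883056640625, 63.749027252197266), 2.2906100749969482)
[350.083 198.967] [345 193  12  13 121] [ 0.572 -0.188  0.07 ]
[397.872 206.888] [392 201  13  13 125] [ 0.544 -0.355  0.07 ]
[347.547 227.977] [342 222  12  13 128] [ 0.47  -0.178  0.07 ]
[397.258 227.758] [392 222  13  13 124] [ 0.47  -0.351  0.07 ]
scene [ 0.469 -0.172  0.07 ]
scene [ 0.571 -0.181  0.07 ]
scene [ 0.47  -0.345  0.07 ]
scene [ 0.545 -0.346  0.07 ]
ladlecup [ 0.571 -0.293  0.02 ]
ladle end [ 0.348 -0.279  0.02 ]
mug [ 0.419 -0.078  0.08 ] or [ 0.532 -0.086  0.07 ] bl [ 0.365 -0.19   0.07 ]
```

Emit:
step_arm --pt "-1 -1 -0.875 0 1" --pt "-1 -1 -0.875 0 1" --pt "-1 -1 -0.875 0 1" --pt "-1 -1 -0.875 0 1" --pt "-1 -1 -0.875 0 1" --pt "-1 -1 -0.875 0 1" --pt "-1 -1 -0.875 0 1" --pt "-1 -1 -0.875 0 1" --pt "-1 -1 -0.875 0 1" --pt "-1 -1 -0.875 0 1"

```text
t: 1.1
tool_pos: [0.3374, 0.3899, 0.2452]
tcp_rot: [-3.141, -0.0, 2.327]
wrist_force: [0.1, 0.0, 0.0]
gripper_width: 1.002
gripper_force: 0.0
```

```bash
cat > to.py <<'E'
# usage: to.py x y z yaw [x y z yaw ...]: scaled shifts of successive calls from the present pose
import sys; from h import *
o=telemetry.get_obs(); p=np.array(o['tool_pos']); y=o['tcp_rot'][2]
print('at',np.round(p,4),'rot',np.round(o['tcp_rot'],3),'F',np.round(o['wrist_force'],1),'w',round(o['gripper_width'],3),'t',o['t'])
a=list(map(float,sys.argv[1:]))
for i in range(0,len(a),4):
    q=np.array(a[i:i+3]); d=q-p; s,c=np.sin(y),np.cos(y)
    dt=-((a[i+3]-y+np.pi)%(2*np.pi)-np.pi)
    k=np.array([d[0]*c+d[1]*s, d[0]*s-d[1]*c, -d[2]])/.2
    print(np.round(k,3),round(dt/.5,3)); p,y=q,a[i+3]
E
python3 to.py .477 .154 .22 1.571
```

```text
at [0.3374 0.3899 0.2452] rot [-3.141 -0.     2.327] F [0.1 0.  0. ] w 1.002 t 1.1
[-1.337 -0.301  0.126] 1.511
```

Emit:
step_arm --pt "-1 -1 -0.2 0 1" --pt "-1 -1 -0.2 0 1" --pt "-1 -1 -0.2 0 1" --pt "-1 -1 -0.2 0 1" --pt "-1 -1 -0.2 0 1" --pt "-1 -1 -0.2 0 1" --pt "-1 -1 -0.2 0 1" --pt "-1 -1 -0.2 0 1" --pt "-1 -1 -0.2 0 1" --pt "-1 -1 -0.2 0 1"

```text
t: 2.1
tool_pos: [0.4453, 0.2167, 0.2453]
tcp_rot: [-3.141, -0.0, 1.827]
wrist_force: [0.5, -0.3, -0.1]
gripper_width: 0.996
gripper_force: 0.0
```

```bash
python3 to.py .477 .154 .23 1.571
```

```text
at [0.4453 0.2167 0.2453] rot [-3.141 -0.     1.827] F [ 0.5 -0.3 -0.1] w 0.996 t 2.1
[-0.343  0.074  0.076] 0.511
```

Emit:
step_arm --pt "-1 -0.343 0.074 0.075 0.511" --pt "-1 -0.343 0.074 0.075 0.511" --pt "-1 -0.343 0.074 0.075 0.511" --pt "-1 -0.343 0.074 0.075 0.511" --pt "-1 -0.343 0.074 0.075 0.511" --pt "-1 -0.343 0.074 0.075 0.511" --pt "-1 -0.343 0.074 0.075 0.511" --pt "-1 -0.343 0.074 0.075 0.511" --pt "-1 -0.343 0.074 0.075 0.511" --pt "-1 -0.343 0.074 0.075 0.511"

```text
t: 3.1
tool_pos: [0.4773, 0.1533, 0.2304]
tcp_rot: [3.141, -0.0, 1.57]
wrist_force: [0.6, -0.1, 0.4]
gripper_width: 0.996
gripper_force: 0.0
```

```bash
python3 - <<'E'
from h import *
ci=eyes.camera_info('wrist'); snap('wrist','w1.png')
import json; print(telemetry.get_obs()['tool_pos'],proj(ci,[.477,.154,.145]),proj(ci,[.48,.254,.115]),proj(ci,[.578,.173,.09]))
json.dump({k:np.array(v).tolist() for k,v in ci.items()},open('ci1.json','w'))
E
```

```text
[0.47731714 0.15326205 0.23029967] [324.28981113 205.94910044] [328.41141661  59.71351483] [441.15178531 163.77219602]
```

View pics/w1.png

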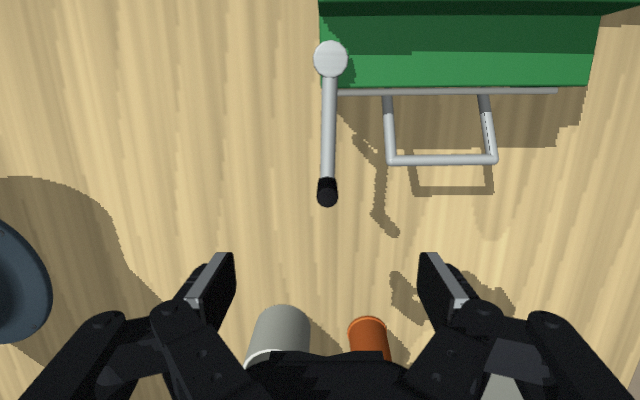

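The wrist view shows the hub at (330,58), the post at (327,190), the handle bar from (389,160) to (496,159), and the deck's front edge at v≈88.

```bash
python3 - <<'E'
from h import *
import json; np.set_printoptions(precision=4,suppress=True)
ci=json.load(open('ci1.json'));im=cv2.imread('pics/w1.png')
R=np.array(ci['R']);print('cam',-R.T@ci['t'],R[2])
m=(im.max(2)<45).astype('uint8');m[225:]=0;m[:170]=0;m[:,:300]=0;m[:,350:]=0
n,l,s,c=cv2.connectedComponentsWithStats(m);i=1+s[1:,4].argmax();print(s[i],c[i])
for n,u,v,z in [('posttop',*c[i],.14),('hub',330,58,.115),('ha',389,160,.09),('hb',496,159,.09),('edgeL',320,92,.101),('edgeR',588,86,.101),('panelL',340,92,.068),('panelR',556,90,.068)]: print(n,onz(ci,u,v,z))
for z in(.145,.124,.103): print(z,proj(ci,[.478,.157,z]))
E
```

```text
cam [0.4784 0.2303 0.3579] [-0.0006 -0.3035 -0.9528]
[317 177  21  30 507] [326.9625 191.6706]
posttop [0.4789 0.1631 0.14  ]
hub [0.4811 0.2551 0.115 ]
ha [0.5325 0.1763 0.09  ]
hb [0.6255 0.1773 0.09  ]
edgeL [0.4736 0.232  0.101 ]
edgeR [0.6843 0.238  0.101 ]
panelL [0.4905 0.2323 0.068 ]
panelR [0.6822 0.2352 0.068 ]
0.145 [325.6834 201.9826]
0.124 [325.7197 193.1738]
0.103 [325.7506 185.695 ]
```

```bash
python3 - <<'E' > arc.txt
import numpy as np
a=[.4785,.159,.133,1.571]
for t in (.41,.82,1.23,1.62): a+=[.481-.0955*np.sin(t),.255-.0955*np.cos(t),.133,1.571-t]
print(*np.round(a,4))
E
python3 to.py $(cat arc.txt)
```

```text
at [0.4773 0.1533 0.2303] rot [-3.142  0.     1.569] F [-0.7 -0.4 -0.2] w 1.0 t 3.15
[0.029 0.006 0.486] -0.003
[ 0.042 -0.178 -0.   ] 0.82
[ 0.04 -0.19 -0.  ] 0.82
[ 0.04  -0.191 -0.   ] 0.82
[ 0.036 -0.181 -0.   ] 0.78
```

Emit:
step_arm --pt "0.3 0.029 0.006 0 0" --pt "0.3 0.029 0.006 0 0" --pt "0.3 0.029 0.006 0 0" --pt "0.3 0.029 0.006 0.15 0" --pt "0.3 0.029 0.006 0.3 0" --pt "0.3 0.029 0.006 0.4 0" --pt "0.3 0.029 0.006 0.485 0" --pt "0.5 0.029 0.006 0.485 0" --pt "0.5 0.029 0.006 0.485 0" --pt "0.5 0.029 0.006 0.485 0"

```text
t: 4.15
tool_pos: [0.4795, 0.1591, 0.1346]
tcp_rot: [3.139, -0.0, 1.569]
wrist_force: [-0.3, -0.4, -0.1]
gripper_width: 0.253
gripper_force: 0.0
```

Emit:
step_arm --pt "0.5 0.01 -0.045 0 0.2" --pt "0.5 0.02 -0.09 0 0.4" --pt "0.5 0.03 -0.135 0 0.6" --pt "0.5 0.04 -0.178 0 0.82" --pt "0.5 0.042 -0.178 0 0.82" --pt "0.5 0.042 -0.178 0 0.82" --pt "0.5 0.042 -0.178 0 0.82" --pt "0.5 0.042 -0.178 0 0.82" --pt "0.5 0.042 -0.178 0 0.82" --pt "0.5 0.042 -0.178 0 0.82"

```text
t: 5.15
tool_pos: [0.443, 0.1674, 0.1332]
tcp_rot: [-3.141, 0.0, 1.159]
wrist_force: [0.1, -0.1, 0.2]
gripper_width: 0.253
gripper_force: 0.0
```

```bash
python3 to.py $(cut -d' ' -f9- arc.txt)
```

```text
at [0.443  0.1674 0.1332] rot [-3.141  0.     1.159] F [ 0.1 -0.1  0.2] w 0.253 t 5.15
[ 0.039 -0.191  0.001] 0.817
[ 0.04  -0.191 -0.   ] 0.82
[ 0.036 -0.181 -0.   ] 0.78
```

Emit:
step_arm --pt "0.5 0.01 -0.045 0 0.2" --pt "0.5 0.02 -0.09 0 0.4" --pt "0.5 0.03 -0.135 0 0.6" --pt "0.5 0.04 -0.19 0 0.82" --pt "0.5 0.04 -0.19 0 0.82" --pt "0.5 0.04 -0.19 0 0.82" --pt "0.5 0.04 -0.19 0 0.82" --pt "0.5 0.04 -0.19 0 0.82" --pt "0.5 0.04 -0.19 0 0.82" --pt "0.5 0.04 -0.19 0 0.82"

```text
t: 6.15
tool_pos: [0.4114, 0.1899, 0.1332]
tcp_rot: [-3.142, 0.0, 0.749]
wrist_force: [-0.0, 0.1, -0.5]
gripper_width: 0.247
gripper_force: 0.0
```

Emit:
step_arm --pt "0.5 0.01 -0.045 0 0.2" --pt "0.5 0.02 -0.09 0 0.4" --pt "0.5 0.03 -0.135 0 0.6" --pt "0.5 0.04 -0.19 0 0.82" --pt "0.5 0.04 -0.19 0 0.82" --pt "0.5 0.04 -0.19 0 0.82" --pt "0.5 0.04 -0.19 0 0.82" --pt "0.5 0.04 -0.19 0 0.82" --pt "0.5 0.04 -0.19 0 0.82" --pt "0.5 0.04 -0.19 0 0.82"

```text
t: 7.15
tool_pos: [0.3914, 0.2231, 0.1333]
tcp_rot: [3.142, 0.0, 0.339]
wrist_force: [-0.4, 0.2, 0.8]
gripper_width: 0.25
gripper_force: 0.0
```

Emit:
step_arm --pt "0.5 0.01 -0.045 0 0.2" --pt "0.5 0.02 -0.09 0 0.4" --pt "0.5 0.03 -0.135 0 0.6" --pt "0.5 0.036 -0.18 0 0.78" --pt "0.5 0.036 -0.18 0 0.78" --pt "0.5 0.036 -0.18 0 0.78" --pt "0.5 0.036 -0.18 0 0.78" --pt "0.5 0.036 -0.18 0 0.78" --pt "0.5 0.036 -0.18 0 0.78" --pt "0.5 0.036 -0.18 0 0.78"

```text
t: 8.15
tool_pos: [0.3861, 0.2595, 0.1333]
tcp_rot: [-3.141, 0.0, -0.051]
wrist_force: [0.4, 0.6, 0.4]
gripper_width: 0.251
gripper_force: 0.0
```

```bash
python3 - <<'E'
from h import *
ci=eyes.camera_info('top'); im=snap('top','t2.png'); cv2.imwrite('pics/t2c.png',cv2.resize(im[140:290,140:420,::-1],None,fx=2.8,fy=2.8,interpolation=cv2.INTER_CUBIC))
E
python3 to.py .385 .255 .23 -.05
```

```text
at [0.3861 0.2596 0.1333] rot [-3.142  0.    -0.051] F [ 1.   0.2 -0.4] w 0.249 t 8.2
[-0.004  0.023 -0.484] -0.001
```

View pics/t2c.png

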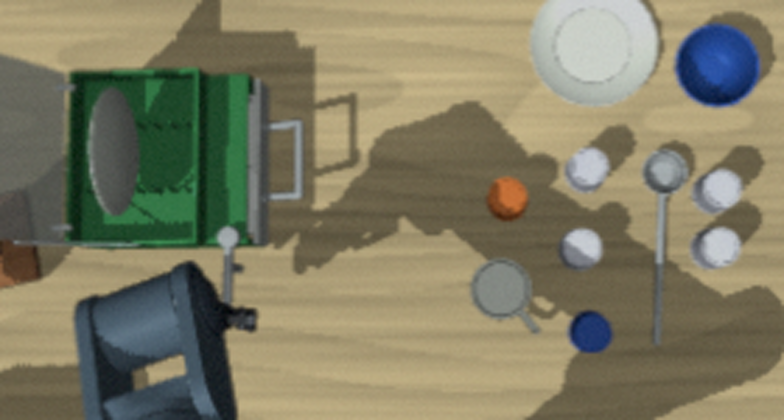

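The crop shows the lever arm pointing straight down in the image, sideways from the rack, so the tray is free. The tumblers have not moved. Next is the handle.

```bash
python3 to.py .386 .2596 .21 -.05 .579 .177 .21 0 .579 .177 .08 0
```

```text
at [0.3861 0.2596 0.1333] rot [-3.142  0.    -0.051] F [ 1.   0.2 -0.4] w 0.249 t 8.2
[-0.001 -0.    -0.384] -0.001
[ 0.984  0.364 -0.   ] -0.1
[0.   0.   0.65] -0.0
```

Emit:
step_arm --pt "0.05 0 0 -0.1 0" --pt "0.05 0 0 -0.25 0" --pt "0.05 0 0 -0.385 0" --pt "0.05 0 0 -0.385 0" --pt "0.05 0.25 0.09 -0.385 0" --pt "0.05 0.5 0.18 -0.385 -0.05" --pt "0.05 0.75 0.27 -0.385 -0.1" --pt "0.05 0.984 0.364 -0.385 -0.1" --pt "0.05 0.984 0.364 -0.385 -0.1" --pt "0.05 0.984 0.364 -0.385 -0.1"

```text
t: 9.2
tool_pos: [0.5795, 0.176, 0.2089]
tcp_rot: [3.142, 0.002, -0.003]
wrist_force: [-0.0, -0.5, -0.3]
gripper_width: 0.473
gripper_force: 0.0
```

Emit:
step_arm --pt "0.05 0 0 0.1 0" --pt "0.05 0 0 0.2 0" --pt "0.05 0 0 0.35 0" --pt "0.05 0 0 0.5 0" --pt "0.05 0 0 0.6 0" --pt "0.05 0 0 0.65 0" --pt "1 0 0 0.65 0" --pt "1 0 0 0.65 0" --pt "1 0 0 0.65 0" --pt "1 0 0 0.65 0" --squeeze 40

```text
t: 10.2
tool_pos: [0.579, 0.1762, 0.0814]
tcp_rot: [3.14, -0.0, 0.0]
wrist_force: [-2.5, -4.3, 1.3]
gripper_width: 0.097
gripper_force: 39.0
```

```bash
python3 to.py .579 .077 .08 0 .579 -.023 .08 0
```

```text
at [0.579  0.1762 0.0814] rot [ 3.14 -0.    0.  ] F [-2.5 -4.3  1.3] w 0.097 t 10.2
[-0.     0.496  0.007] 0.0
[ 0.   0.5 -0. ] -0.0
```

Emit:
step_arm --pt "1 0 0.05 0 0" --pt "1 0 0.15 0 0" --pt "1 0 0.25 0 0" --pt "1 0 0.35 0 0" --pt "1 0 0.45 0 0" --pt "1 0 0.55 0 0" --pt "1 0 0.65 0 0" --pt "1 0 0.75 0 0" --pt "1 0 0.85 0 0" --pt "1 0 0.9 0 0"

```text
t: 11.2
tool_pos: [0.5817, -0.0048, 0.0815]
tcp_rot: [3.141, -0.009, -0.003]
wrist_force: [11.6, 1.8, -8.6]
gripper_width: 0.095
gripper_force: 38.9
```

Emit:
step_arm --pt "1 0 0.02 0 0" --pt "1 0 0.05 0 0" --pt "1 0 0.08 0 0" --pt "1 0 0.08 0 0" --pt "1 0 0.08 0 0" --pt "1 0 0.08 0 0" --pt "1 0 0.08 0 0" --pt "1 0 0.08 0 0" --pt "1 0 0.08 0 0" --pt "1 0 0.08 0 0"

```text
t: 12.2
tool_pos: [0.5819, -0.0189, 0.0815]
tcp_rot: [-3.141, -0.009, -0.001]
wrist_force: [10.8, 4.2, -9.1]
gripper_width: 0.099
gripper_force: 39.4
```

Emit:
step_arm --pt "0 0 0 0 0" --pt "0 0 0 0 0" --pt "0 0 0 0 0" --pt "0 0 0 -0.15 0" --pt "0 0 0 -0.35 0" --pt "0 0 0 -0.55 0" --pt "0 0 0 -0.75 0" --pt "0 0 0 -0.9 0" --pt "0 0 0 -0.9 0" --pt "0 0 0 -0.9 0"

```text
t: 13.2
tool_pos: [0.579, -0.0192, 0.261]
tcp_rot: [3.141, -0.002, -0.001]
wrist_force: [0.2, 0.3, -0.7]
gripper_width: 0.498
gripper_force: 0.0
```

```bash
python3 - <<'E'
from h import *
im=snap('top','t3.png'); cv2.imwrite('pics/t3c.png',cv2.resize(im[140:290,140:420,::-1],None,fx=2.8,fy=2.8,interpolation=cv2.INTER_CUBIC))
ci=eyes.camera_info('wrist');snap('wrist','w3.png')
import json;json.dump({k:np.array(v).tolist() for k,v in ci.items()},open('ci3.json','w'))
E
python3 to.py
```

```text
at [ 0.5779 -0.019   0.2586] rot [-3.141e+00  3.000e-03 -1.000e-03] F [-0.6 -0.2  0.1] w 0.5 t 13.3
```

View pics/t3c.png

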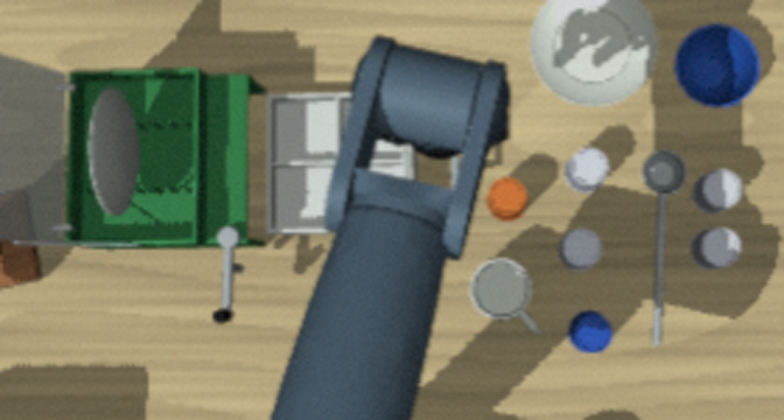

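View pics/w3.png

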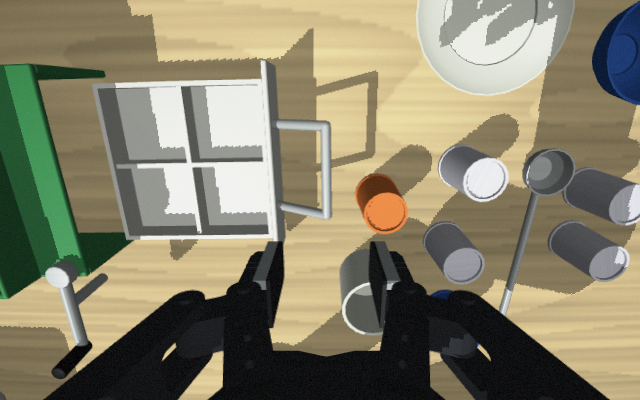

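The top crop shows the tray fully out, the lever sideways and the tumblers unmoved. In the wrist view the divider crossing is at (189,163), tray corners are at (95,85), (130,238) and (276,235), and tumbler tops are at (487,180), (464,264) and (608,263).

```bash
python3 - <<'E'
from h import *
import json; np.set_printoptions(precision=4,suppress=True)
ci=json.load(open('ci3.json'))
for n,u,v,z in [('mid',189,163,.043),('c1',95,85,.043),('c3',130,238,.043),('c4',275,236,.043),('hA',327,123,.09),('hB',329,217,.09),('T1',487,180,.07),('T2',464,264,.07),('T3',608,263,.07)]: print(n,onz(ci,u,v,z))
t=eyes.camera_info('top'); im=cv2.imread('pics/t3.png')
print('mid top',onz(t,140+272/2.8,140+160/2.8,.043), 'TL',onz(t,140+268/2.8,140+95/2.8,.043),'BL',onz(t,140+268/2.8,140+234/2.8,.043))
E
python3 to.py .47 -.18 .22 0 
```

```text
mid [0.584  0.1329 0.043 ]
c1 [0.6676 0.2223 0.043 ]
c3 [0.4918 0.2178 0.043 ]
c4 [0.495  0.0412 0.043 ]
hA [ 0.6313 -0.0207  0.09  ]
hB [ 0.5383 -0.0228  0.09  ]
T1 [ 0.5716 -0.1882  0.07  ]
T2 [ 0.4724 -0.1773  0.07  ]
T3 [ 0.472 -0.348  0.07 ]
mid top [0.583  0.2173 0.043 ] TL [0.668  0.2243 0.043 ] BL [0.4876 0.2206 0.043 ]
at [ 0.5779 -0.019   0.2586] rot [-3.141e+00  3.000e-03 -1.000e-03] F [-0.6 -0.2  0.1] w 0.5 t 13.3
[-0.539  0.806  0.193] -0.002
```

Emit:
step_arm --pt "-1 -0.03 0.845 0.29 -1" --pt "-1 -0.03 0.845 0.29 -1" --pt "-1 -0.03 0.845 0.29 -1" --pt "-1 -0.03 0.845 0.29 -1" --pt "-1 -0.03 0.845 0.29 -1" --pt "-1 -0.03 0.845 0.29 -1" --pt "-1 -0.03 0.845 0.29 -1" --pt "-1 -0.03 0.845 0.29 -1" --pt "-1 -0.03 0.845 0.29 -1" --pt "-1 -0.03 0.845 0.29 -1"

```text
t: 14.3
tool_pos: [0.573, -0.1874, 0.2027]
tcp_rot: [3.141, -0.0, 0.5]
wrist_force: [0.0, 0.1, -0.9]
gripper_width: 0.999
gripper_force: 0.0
```

Emit:
step_arm --pt "-1 0 0 0 -1" --pt "-1 0 0 0 -1" --pt "-1 0 0 0 -1" --pt "-1 0 0 0 -1" --pt "-1 0 0 0 -1" --pt "-1 0 0 0 -1" --pt "-1 0 0 0 -1" --pt "-1 0 0 0 -1" --pt "-1 0 0 0 -1" --pt "-1 0 0 0 -1"

```text
t: 15.3
tool_pos: [0.5727, -0.1881, 0.2023]
tcp_rot: [3.142, 0.0, 0.999]
wrist_force: [-0.8, 0.3, -0.6]
gripper_width: 1.002
gripper_force: 0.0
```

Emit:
step_arm --pt "-1 0 0 0 -1" --pt "-1 0 0 0 -1" --pt "-1 0 0 0 -1" --pt "-1 0 0 0 -1" --pt "-1 0 0 0 -1" --pt "-1 0 0 0 -1" --pt "-1 0 0 0 -1" --pt "-1 0 0 0 -1" --pt "-1 0 0 0 -1" --pt "-1 0 0 0 -1"

```text
t: 16.3
tool_pos: [0.5727, -0.1881, 0.2023]
tcp_rot: [3.142, 0.0, 1.499]
wrist_force: [0.5, 0.5, 0.4]
gripper_width: 0.996
gripper_force: 0.0
```

```bash
python3 - <<'E'
from h import *
import json
ci=eyes.camera_info('wrist');snap('wrist','w4.png')
json.dump({k:np.array(v).tolist() for k,v in ci.items()},open('ci4.json','w'))
for X in [(.572,-.188,.07),(.472,-.178,.07),(.471,-.349,.07),(.545,-.352,.07)]: print(proj(ci,X))
E
python3 to.py .572 -.188 .048 1.571 .572 -.188 .2 1.571 .6 .01 .2 1.571 .624 .175 .2 1.571 .624 .175 .062 1.571
```

```text
[324.06260945 188.28290081]
[207.09896371 185.08721477]
[237.54912477 344.75478227]
[309.44593896 343.36070949]
at [ 0.5727 -0.188   0.2023] rot [ 3.142 -0.     1.499] F [-0.2  0.2  0.7] w 0.999 t 16.35
[-0.    -0.004  0.771] -0.144
[ 0.    0.   -0.76] -0.0
[ 0.99  0.14 -0.  ] -0.0
[ 0.825  0.12  -0.   ] -0.0
[0.   0.   0.69] -0.0
```

View pics/w4.png

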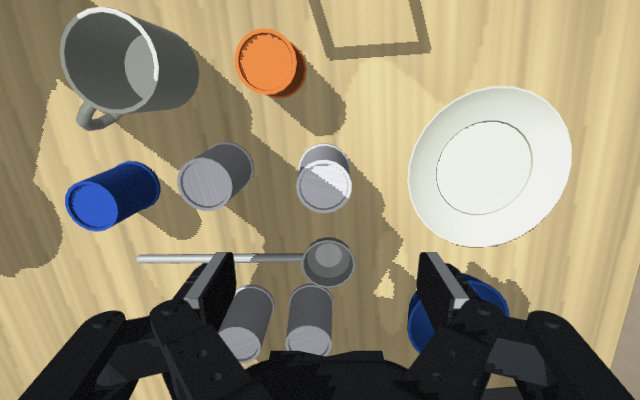

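The wrist view shows tumbler tops at (325,185), (207,182), (240,344) and (308,342), all within 3 px of prediction.

Emit:
step_arm --pt "-1 0 0 0.2 -0.144" --pt "-1 0 0 0.4 -0.144" --pt "-1 0 0 0.6 -0.144" --pt "-1 0 0 0.72 -0.144" --pt "-1 0 0 0.771 -0.144" --pt "0.5 0 0 0.771 -0.144" --pt "0.5 0 0 0.771 -0.144" --pt "0.5 0 0 0.771 -0.144" --pt "0.5 0 0 0.771 -0.144" --pt "0.5 0 0 0.771 -0.144" --squeeze 25

```text
t: 17.35
tool_pos: [0.5743, -0.189, 0.0505]
tcp_rot: [3.138, 0.002, 1.571]
wrist_force: [-0.5, -0.1, 7.2]
gripper_width: 0.57
gripper_force: 26.9
```

Emit:
step_arm --pt "0.5 0 0 -0.1 0" --pt "0.5 0 0 -0.25 0" --pt "0.5 0 0 -0.45 0" --pt "0.5 0 0 -0.65 0" --pt "0.5 0 0 -0.76 0" --pt "0.5 0.2 0.03 -0.76 0" --pt "0.5 0.4 0.06 -0.76 0" --pt "0.5 0.6 0.09 -0.76 0" --pt "0.5 0.8 0.12 -0.76 0" --pt "0.5 0.99 0.14 -0.76 0"

```text
t: 18.35
tool_pos: [0.6006, 0.0117, 0.2004]
tcp_rot: [3.141, -0.0, 1.571]
wrist_force: [-0.3, 0.1, -0.5]
gripper_width: 0.567
gripper_force: 26.3
```

Emit:
step_arm --pt "0.5 0.2 0.03 0 0" --pt "0.5 0.4 0.06 0 0" --pt "0.5 0.6 0.09 0 0" --pt "0.5 0.75 0.11 0 0" --pt "0.5 0.825 0.12 0 0" --pt "0.5 0.825 0.12 0 0" --pt "0.5 0.825 0.12 0 0" --pt "0.5 0.825 0.12 0 0" --pt "0.5 0.825 0.12 0 0" --pt "0.5 0.825 0.12 0 0"

```text
t: 19.35
tool_pos: [0.6246, 0.1739, 0.2002]
tcp_rot: [-3.142, 0.0, 1.57]
wrist_force: [-0.6, -0.1, -1.2]
gripper_width: 0.566
gripper_force: 26.3
```

```bash
python3 - <<'E'
from h import *
snap('wrist','w5.png')
E
python3 to.py .624 .175 .062 1.571
```

```text
at [0.6246 0.1742 0.2001] rot [-3.142  0.     1.57 ] F [-0.5 -0.1 -1.1] w 0.566 t 19.4
[ 0.004 -0.003  0.691] -0.002
```

View pics/w5.png

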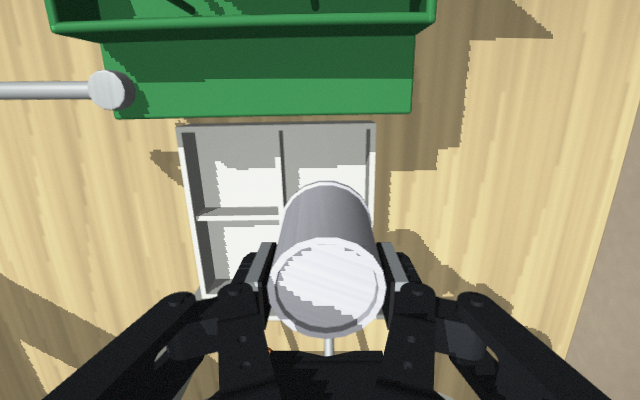

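The wrist view shows the tumbler upright between the pads, over the back compartment on the other side from the lever, with its dividers at (285,190).

Emit:
step_arm --pt "0.5 0 0 0.2 0" --pt "0.5 0 0 0.4 0" --pt "0.5 0 0 0.55 0" --pt "0.5 0 0 0.63 0" --pt "0.5 0 0 0.66 0" --pt "0.5 0 0 0.68 0" --pt "0.5 0 0 0.68 0" --pt "-0.4 0 0 0.68 0" --pt "-0.4 0 0 0.68 0" --pt "-0.4 0 0 0.68 0"

```text
t: 20.4
tool_pos: [0.6252, 0.1751, 0.0652]
tcp_rot: [3.14, -0.0, 1.571]
wrist_force: [0.5, 0.8, -0.4]
gripper_width: 0.701
gripper_force: 0.0
```

Emit:
step_arm --pt "-0.4 0 0 -0.1 0" --pt "-0.4 0 0 -0.25 0" --pt "-0.4 0 0 -0.45 0" --pt "-0.4 0 0 -0.65 0" --pt "-0.4 -0.2 0 -0.68 0" --pt "-0.4 -0.4 0 -0.68 0" --pt "-0.4 -0.6 0 -0.68 0" --pt "-0.4 -0.8 0 -0.68 0" --pt "-0.4 -0.9 0 -0.68 0" --pt "-0.4 -0.9 0 -0.68 0"

```text
t: 21.4
tool_pos: [0.6248, -0.0076, 0.2006]
tcp_rot: [3.141, 0.001, 1.568]
wrist_force: [-0.5, -0.2, 0.6]
gripper_width: 0.699
gripper_force: 0.0
```

```bash
python3 to.py .472 -.178 .2 1.571 .472 -.178 .048 1.571 .472 -.178 .2 1.571 .51 0.01 .2 1.571 .539 .174 .2 1.571
```

```text
at [ 0.6248 -0.0076  0.2006] rot [3.141e+00 1.000e-03 1.568e+00] F [-0.5 -0.2  0.6] w 0.699 t 21.4
[-0.854 -0.761  0.003] -0.007
[0.   0.   0.76] -0.0
[ 0.    0.   -0.76] -0.0
[ 0.94  0.19 -0.  ] -0.0
[ 0.82   0.145 -0.   ] -0.0
```

Emit:
step_arm --pt "-1 -0.21 -0.19 0 0" --pt "-1 -0.42 -0.38 0 0" --pt "-1 -0.63 -0.57 0 0" --pt "-1 -0.854 -0.761 0 0" --pt "-1 -0.854 -0.761 0 0" --pt "-1 -0.854 -0.761 0 0" --pt "-1 -0.854 -0.761 0 0" --pt "-1 -0.854 -0.761 0 0" --pt "-1 -0.854 -0.761 0 0" --pt "-1 -0.854 -0.761 0 0"

```text
t: 22.4
tool_pos: [0.473, -0.1751, 0.2]
tcp_rot: [-3.142, -0.0, 1.573]
wrist_force: [-0.7, 0.2, 0.1]
gripper_width: 1.001
gripper_force: 0.0
```

```bash
python3 - <<'E'
from h import *
import json
t=eyes.camera_info('top'); s=eyes.camera_info('scene')
ci=eyes.camera_info('wrist'); w=snap('wrist','w6.png'); snap('scene','s6.png'); snap('top','t6.png')
json.dump({k:np.array(v).tolist() for k,v in ci.items()},open('ci6.json','w'))
a=cv2.imread('pics/scene0.png');b=cv2.imread('pics/s6.png')
for X in [(.472,-.178,.07),(.471,-.349,.07),(.545,-.352,.07)]:
    u,v=proj(s,X).astype(int); r=cv2.matchTemplate(cv2.Canny(b[v-30:v+40,u-30:u+30],60,150),cv2.Canny(a[v-15:v+25,u-15:u+15],60,150),cv2.TM_CCOEFF_NORMED); print(X,(u,v),cv2.minMaxLoc(r),'expect (15,15)')
    print(proj(ci,X))
v=np.vstack([np.hstack([cv2.resize(b[60:280,180:500],(400,275)),cv2.resize(cv2.imread('pics/t6.png')[140:290,200:420],(400,275))]),]); 
cv2.imwrite('pics/m6.png',np.vstack([v,cv2.resize(w[:,:,::-1],(480,300)) if 0 else np.pad(cv2.resize(w[:,:,::-1],(480,300)),((0,0),(0,320),(0,0)))]))
E
python3 to.py
```

```text
(0.472, -0.178, 0.07) (np.int64(272), np.int64(214)) (-0.08869559317827225, 0.49721869826316833, (21, 6), (15, 15)) expect (15,15)
[323.73648321 192.27300519]
(0.471, -0.349, 0.07) (np.int64(215), np.int64(242)) (-0.08687809854745865, 0.43010029196739197, (30, 27), (15, 15)) expect (15,15)
[322.67593169 351.56708253]
(0.545, -0.352, 0.07) (np.int64(225), np.int64(262)) (-0.08381439745426178, 0.49901220202445984, (27, 29), (15, 15)) expect (15,15)
[394.51492983 353.83178492]
at [ 0.4728 -0.1755  0.2   ] rot [-3.141 -0.     1.572] F [0.  0.6 0.2] w 0.994 t 22.55
```

View pics/m6.png

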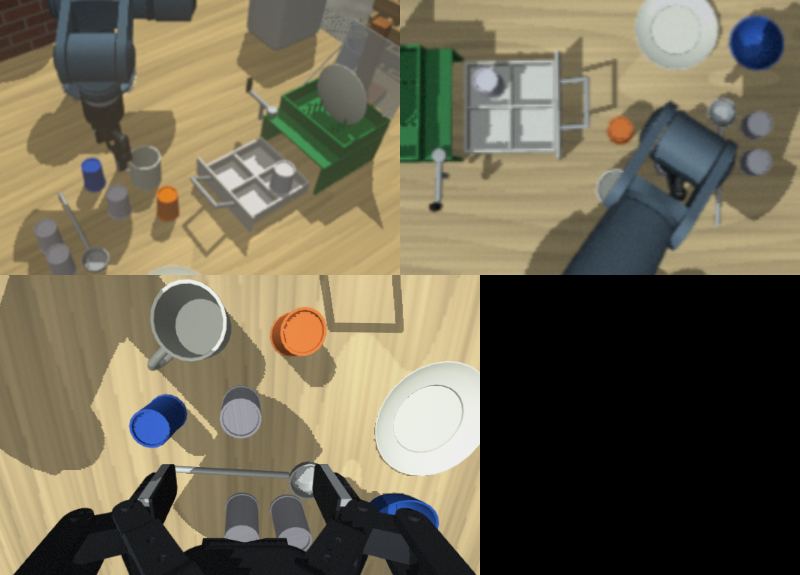

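The composite shows the first tumbler standing in its back compartment. The second tumbler's top is at wrist (320,190) as predicted, and the other two are unmoved.

Emit:
step_arm --pt "-1 -0.012 -0.006 0.2 0" --pt "-1 -0.012 -0.006 0.4 0" --pt "-1 -0.012 -0.006 0.6 0" --pt "-1 -0.012 -0.006 0.72 0" --pt "-1 -0.012 -0.006 0.755 0" --pt "0.5 -0.012 -0.006 0.755 0" --pt "0.5 -0.012 -0.006 0.755 0" --pt "0.5 -0.012 -0.006 0.755 0" --pt "0.5 -0.012 -0.006 0.755 0" --pt "0.5 -0.012 -0.006 0.755 0"

```text
t: 23.55
tool_pos: [0.4725, -0.1791, 0.0512]
tcp_rot: [3.139, 0.002, 1.571]
wrist_force: [-2.3, 1.0, 6.1]
gripper_width: 0.563
gripper_force: 26.2
```

Emit:
step_arm --pt "0.5 0 0 -0.1 0" --pt "0.5 0 0 -0.25 0" --pt "0.5 0 0 -0.45 0" --pt "0.5 0 0 -0.65 0" --pt "0.5 0 0 -0.76 0" --pt "0.5 0.2 0.04 -0.76 0" --pt "0.5 0.4 0.08 -0.76 0" --pt "0.5 0.6 0.12 -0.76 0" --pt "0.5 0.8 0.16 -0.76 0" --pt "0.5 0.94 0.19 -0.76 0"

```text
t: 24.55
tool_pos: [0.5095, 0.012, 0.2021]
tcp_rot: [3.139, -0.0, 1.573]
wrist_force: [-0.4, -1.0, -0.7]
gripper_width: 0.565
gripper_force: 26.8
```

Emit:
step_arm --pt "0.5 0.2 0.03 0 0" --pt "0.5 0.4 0.06 0 0" --pt "0.5 0.6 0.09 0 0" --pt "0.5 0.75 0.12 0 0" --pt "0.5 0.82 0.145 0 0" --pt "0.5 0.82 0.145 0 0" --pt "0.5 0.82 0.145 0 0" --pt "0.5 0.82 0.145 0 0" --pt "0.5 0.82 0.145 0 0" --pt "0.5 0.82 0.145 0 0"

```text
t: 25.55
tool_pos: [0.5382, 0.1729, 0.2011]
tcp_rot: [3.142, 0.0, 1.57]
wrist_force: [0.4, -0.2, -1.1]
gripper_width: 0.57
gripper_force: 26.8
```

```bash
python3 to.py .538 .174 .064 1.571
```

```text
at [0.5382 0.1729 0.2011] rot [3.142 0.    1.57 ] F [ 0.4 -0.2 -1.1] w 0.57 t 25.55
[ 0.006 -0.001  0.686] -0.002
```

Emit:
step_arm --pt "0.5 0.005 0 0.2 0" --pt "0.5 0.005 0 0.4 0" --pt "0.5 0.005 0 0.55 0" --pt "0.5 0.005 0 0.63 0" --pt "0.5 0.005 0 0.66 0" --pt "0.5 0.005 0 0.685 0" --pt "0.5 0.005 0 0.685 0" --pt "-0.4 0.005 0 0.685 0" --pt "-0.4 0.005 0 0.685 0" --pt "-0.4 0.005 0 0.685 0"

```text
t: 26.55
tool_pos: [0.5389, 0.1749, 0.0651]
tcp_rot: [3.14, -0.0, 1.571]
wrist_force: [-0.1, -0.3, 0.7]
gripper_width: 0.703
gripper_force: 0.0
```

Emit:
step_arm --pt "-0.4 0 0 -0.1 0" --pt "-0.4 0 0 -0.25 0" --pt "-0.4 0 0 -0.45 0" --pt "-0.4 0 0 -0.65 0" --pt "-0.4 -0.2 0 -0.7 0" --pt "-0.4 -0.4 0 -0.7 0" --pt "-0.4 -0.6 0 -0.7 0" --pt "-0.4 -0.8 0 -0.7 0" --pt "-0.4 -1 0 -0.7 0" --pt "-0.4 -1 0 -0.7 0"

```text
t: 27.55
tool_pos: [0.5385, -0.0291, 0.2048]
tcp_rot: [3.14, 0.001, 1.566]
wrist_force: [-0.0, 1.1, 0.8]
gripper_width: 0.702
gripper_force: 0.0
```

```bash
python3 to.py .51 -.19 .2 1.071 .470 -.349 .2 .571
```

```text
at [ 0.5385 -0.0291  0.2048] rot [3.140e+00 1.000e-03 1.566e+00] F [-0.   1.1  0.8] w 0.702 t 27.55
[-0.805 -0.139  0.024] 0.99
[-0.794  0.205 -0.   ] 1.0
```

Emit:
step_arm --pt "-1 -0.2 -0.03 0.02 0.2" --pt "-1 -0.4 -0.06 0.02 0.4" --pt "-1 -0.6 -0.1 0.02 0.6" --pt "-1 -0.805 -0.139 0.024 0.99" --pt "-1 -0.805 -0.139 0.024 0.99" --pt "-1 -0.805 -0.139 0.024 0.99" --pt "-1 -0.805 -0.139 0.024 0.99" --pt "-1 -0.805 -0.139 0.024 0.99" --pt "-1 -0.805 -0.139 0.024 0.99" --pt "-1 -0.805 -0.139 0.024 0.99"

```text
t: 28.55
tool_pos: [0.5107, -0.1857, 0.1993]
tcp_rot: [3.142, -0.0, 1.078]
wrist_force: [0.3, -0.8, 0.6]
gripper_width: 0.999
gripper_force: 0.0
```

Emit:
step_arm --pt "-1 -0.2 0.05 0 0.2" --pt "-1 -0.4 0.1 0 0.4" --pt "-1 -0.6 0.15 0 0.6" --pt "-1 -0.794 0.205 0 1" --pt "-1 -0.794 0.205 0 1" --pt "-1 -0.794 0.205 0 1" --pt "-1 -0.794 0.205 0 1" --pt "-1 -0.794 0.205 0 1" --pt "-1 -0.794 0.205 0 1" --pt "-1 -0.794 0.205 0 1"

```text
t: 29.55
tool_pos: [0.4715, -0.345, 0.1994]
tcp_rot: [3.142, 0.0, 0.578]
wrist_force: [-1.4, 0.0, 0.8]
gripper_width: 1.0
gripper_force: 0.0
```

```bash
python3 - <<'E'
from h import *
import json
ci=eyes.camera_info('wrist'); w=snap('wrist','w7.png'); t=snap('top','t7.png'); s=snap('scene','s7.png')
json.dump({k:np.array(v).tolist() for k,v in ci.items()},open('ci7.json','w'))
for X in [(.471,-.349,.07),(.545,-.352,.07)]: print(proj(ci,X))
v=np.hstack([cv2.resize(s[60:280,180:500],(400,275)),cv2.resize(t[140:290,200:420],(400,275))])
cv2.imwrite('pics/m7.png',np.vstack([v,np.pad(cv2.resize(w,(480,300)),((0,0),(0,320),(0,0)))])[:,:,::-1])
E
python3 to.py .470 -.349 .048 .571
```

```text
[328.32030383 193.30726172]
[382.411585   121.05100275]
at [ 0.4713 -0.3453  0.1993] rot [3.142 0.    0.577] F [-0.1  0.2  0. ] w 0.997 t 29.7
[-0.016  0.012  0.757] 0.012
```

View pics/m7.png

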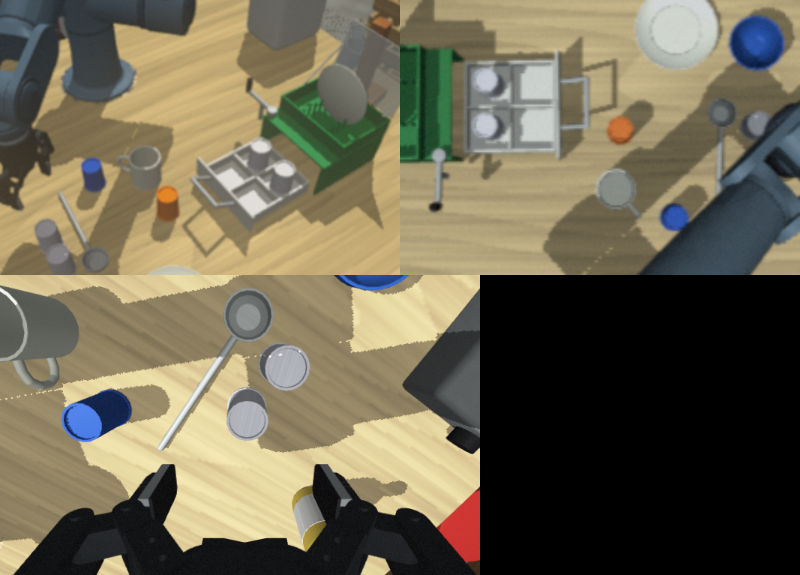

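The composite shows two tumblers standing in the back cells. The target's top is at wrist (328,191) and its neighbour's at (380,125), both as predicted.

Emit:
step_arm --pt "-1 -0.016 0.01 0.2 0" --pt "-1 -0.016 0.01 0.4 0" --pt "-1 -0.016 0.01 0.6 0" --pt "-1 -0.016 0.01 0.72 0" --pt "-1 -0.016 0.01 0.755 0" --pt "0.5 -0.016 0.01 0.755 0" --pt "0.5 -0.016 0.01 0.755 0" --pt "0.5 -0.016 0.01 0.755 0" --pt "0.5 -0.016 0.01 0.755 0" --pt "0.5 -0.016 0.01 0.755 0"

```text
t: 30.7
tool_pos: [0.4709, -0.3503, 0.0507]
tcp_rot: [3.137, -0.001, 0.576]
wrist_force: [0.2, 0.2, 6.4]
gripper_width: 0.571
gripper_force: 26.5
```

```bash
python3 to.py .470 -.349 .2 .571 .505 -.19 .2 1.071 .53 -.03 .2 1.571 .540 .089 .2 1.571
```

```text
at [ 0.4709 -0.3503  0.0507] rot [ 3.137e+00 -1.000e-03  5.760e-01] F [0.2 0.2 6.4] w 0.571 t 30.7
[-0.    -0.008 -0.746] 0.011
[ 0.577 -0.574 -0.   ] -1.0
[ 0.762 -0.274 -0.   ] -1.0
[ 0.595  0.05  -0.   ] -0.0
```

Emit:
step_arm --pt "0.5 0 0 -0.1 0" --pt "0.5 0 0 -0.3 0" --pt "0.5 0 0 -0.5 0" --pt "0.5 0 0 -0.75 0" --pt "0.5 0.15 -0.15 -0.76 -0.25" --pt "0.5 0.3 -0.3 -0.76 -0.5" --pt "0.5 0.45 -0.45 -0.76 -0.75" --pt "0.5 0.577 -0.574 -0.76 -1" --pt "0.5 0.577 -0.574 -0.76 -1" --pt "0.5 0.577 -0.574 -0.76 -1"

```text
t: 31.7
tool_pos: [0.504, -0.1894, 0.2007]
tcp_rot: [3.141, 0.0, 1.077]
wrist_force: [0.2, -0.9, -0.5]
gripper_width: 0.57
gripper_force: 26.4
```

Emit:
step_arm --pt "0.5 0.19 -0.07 0 -0.25" --pt "0.5 0.38 -0.14 0 -0.5" --pt "0.5 0.57 -0.2 0 -0.75" --pt "0.5 0.762 -0.274 0 -1" --pt "0.5 0.762 -0.274 0 -1" --pt "0.5 0.762 -0.274 0 -1" --pt "0.5 0.762 -0.274 0 -1" --pt "0.5 0.762 -0.274 0 -1" --pt "0.5 0.762 -0.274 0 -1" --pt "0.5 0.762 -0.274 0 -1"

```text
t: 32.7
tool_pos: [0.5279, -0.0304, 0.2003]
tcp_rot: [-3.142, 0.0, 1.575]
wrist_force: [0.1, 0.7, -0.1]
gripper_width: 0.568
gripper_force: 26.4
```

```bash
python3 to.py .540 .089 .2 1.571 .540 .089 .064 1.571
```

```text
at [ 0.5279 -0.0304  0.2003] rot [-3.142  0.     1.575] F [ 0.1  0.7 -0.1] w 0.568 t 32.7
[0.597 0.063 0.001] 0.008
[0.   0.   0.68] -0.0
```

Emit:
step_arm --pt "0.5 0.2 0.02 0 0" --pt "0.5 0.4 0.04 0 0" --pt "0.5 0.55 0.06 0 0" --pt "0.5 0.597 0.063 0 0.008" --pt "0.5 0.597 0.063 0 0.008" --pt "0.5 0.597 0.063 0.2 0.008" --pt "0.5 0.597 0.063 0.4 0.008" --pt "0.5 0.597 0.063 0.55 0.008" --pt "0.5 0.597 0.063 0.6 0.008" --pt "0.5 0.597 0.063 0.6 0.008"

```text
t: 33.7
tool_pos: [0.539, 0.0888, 0.0791]
tcp_rot: [-3.139, 0.0, 1.571]
wrist_force: [0.0, -0.2, 0.0]
gripper_width: 0.572
gripper_force: 26.3
```

```bash
python3 to.py .540 .089 .064 1.571
```

```text
at [0.539  0.0888 0.0791] rot [-3.139  0.     1.571] F [ 0.  -0.2  0. ] w 0.572 t 33.7
[0.001 0.005 0.075] -0.0
```

Emit:
step_arm --pt "0.5 0 0.003 0.03 0" --pt "0.5 0 0.003 0.06 0" --pt "0.5 0 0.003 0.08 0" --pt "0.5 0 0.003 0.08 0" --pt "-0.4 0 0.003 0.08 0" --pt "-0.4 0 0.003 0.08 0" --pt "-0.4 0 0.003 0.08 0" --pt "-0.4 0 0.003 -0.1 0" --pt "-0.4 0 0.003 -0.3 0" --pt "-0.4 0 0.003 -0.6 0"

```text
t: 34.7
tool_pos: [0.5392, 0.0899, 0.1902]
tcp_rot: [-3.138, -0.0, 1.572]
wrist_force: [0.9, -0.3, -0.1]
gripper_width: 0.701
gripper_force: 0.0
```

```bash
python3 to.py .545 -.09 .2 1.571 .545 -.28 .2 1.571 .545 -.352 .2 1.571
```

```text
at [0.5392 0.0899 0.1902] rot [-3.138 -0.     1.572] F [ 0.9 -0.3 -0.1] w 0.701 t 34.7
[-0.899  0.028 -0.049] 0.003
[-0.95 -0.   -0.  ] -0.0
[-0.36 -0.   -0.  ] -0.0
```

Emit:
step_arm --pt "-1 -0.2 0 -0.05 0" --pt "-1 -0.4 0 -0.05 0" --pt "-1 -0.6 0.01 -0.05 0" --pt "-1 -0.8 0.02 -0.05 0" --pt "-1 -0.95 0.028 -0.05 0" --pt "-1 -0.95 0.028 -0.05 0" --pt "-1 -0.95 0.028 -0.05 0" --pt "-1 -0.95 0.028 -0.05 0" --pt "-1 -0.95 0.028 -0.05 0" --pt "-1 -0.95 0.028 -0.05 0"

```text
t: 35.7
tool_pos: [0.5464, -0.0992, 0.2003]
tcp_rot: [-3.141, -0.0, 1.574]
wrist_force: [0.6, 0.6, 0.4]
gripper_width: 1.001
gripper_force: 0.0
```

Emit:
step_arm --pt "-1 -0.2 0 0 0" --pt "-1 -0.4 0 0 0" --pt "-1 -0.6 0 0 0" --pt "-1 -0.8 0 0 0" --pt "-1 -1 0 0 0" --pt "-1 -1 0 0 0" --pt "-1 -1 0 0 0" --pt "-1 -1 0 0 0" --pt "-1 -1 0 0 0" --pt "-1 -1 0 0 0"

```text
t: 36.7
tool_pos: [0.5469, -0.299, 0.2004]
tcp_rot: [-3.142, -0.0, 1.574]
wrist_force: [0.5, -0.1, 1.1]
gripper_width: 0.999
gripper_force: 0.0
```

```bash
python3 - <<'E'
from h import *
import json
ci=eyes.camera_info('wrist'); w=snap('wrist','w8.png'); t=snap('top','t8.png'); s=snap('scene','s8.png')
json.dump({k:np.array(v).tolist() for k,v in ci.items()},open('ci8.json','w'))
for X in [(.545,-.352,.07)]: print(proj(ci,X))
v=np.hstack([cv2.resize(s[60:280,180:500],(400,275)),cv2.resize(t[140:290,200:420],(400,275))])
cv2.imwrite('pics/m8.png',np.vstack([v,np.pad(cv2.resize(w,(480,300)),((0,0),(0,320),(0,0)))])[:,:,::-1])
E
python3 to.py .545 -.352 .2 1.571
```

```text
[322.70461718 245.11472814]
at [ 0.5468 -0.2996  0.2004] rot [3.141 0.    1.573] F [-0.  -0.5 -0.1] w 0.997 t 36.85
[-0.262 -0.01   0.002] 0.004
```

View pics/m8.png

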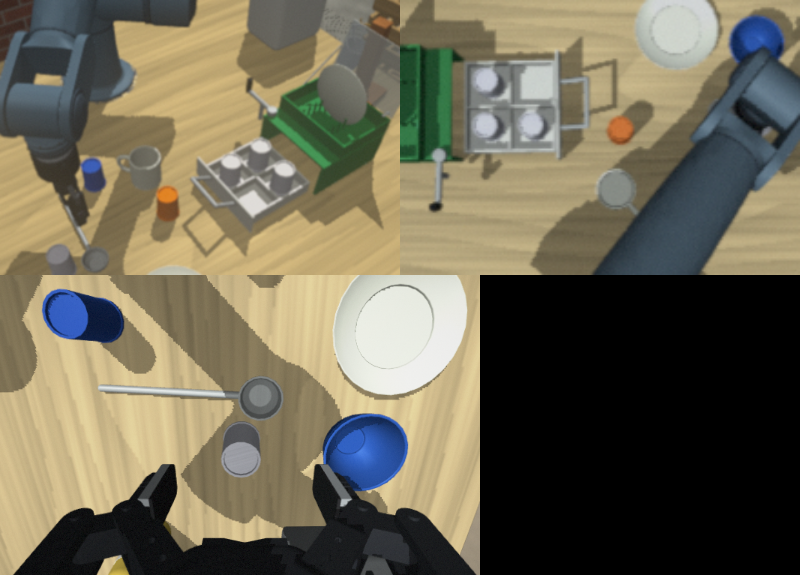

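The composite shows three tumblers standing in cells. The last one's top is at wrist (321,244) as predicted, and the bowl is well clear of the fingers.

Emit:
step_arm --pt "-1 -0.13 -0.013 0 0" --pt "-1 -0.262 -0.013 0 0" --pt "-1 -0.262 -0.013 0.2 0" --pt "-1 -0.262 -0.013 0.4 0" --pt "-1 -0.262 -0.013 0.6 0" --pt "-1 -0.262 -0.013 0.72 0" --pt "-1 -0.262 -0.013 0.76 0" --pt "0.5 -0.262 -0.013 0.76 0" --pt "0.5 -0.262 -0.013 0.76 0" --pt "0.5 -0.262 -0.013 0.76 0"

```text
t: 37.85
tool_pos: [0.5455, -0.3538, 0.0511]
tcp_rot: [3.139, 0.003, 1.572]
wrist_force: [1.0, -0.2, -1.1]
gripper_width: 0.564
gripper_force: 26.0
```

Emit:
step_arm --pt "0.5 0 0 0 0" --pt "0.5 0 0 0 0" --pt "0.5 0 0 -0.15 0" --pt "0.5 0 0 -0.35 0" --pt "0.5 0 0 -0.55 0" --pt "0.5 0 0 -0.76 0" --pt "0.5 0 0 -0.76 0" --pt "0.5 0.2 0 -0.76 0" --pt "0.5 0.4 0.05 -0.76 0" --pt "0.5 0.4 0.1 -0.76 0"

```text
t: 38.85
tool_pos: [0.5638, -0.2683, 0.1996]
tcp_rot: [-3.14, -0.002, 1.576]
wrist_force: [0.9, 0.1, -0.6]
gripper_width: 0.567
gripper_force: 26.5
```

```bash
python3 to.py .585 -.08 .2 1.571 .625 .089 .2 1.571 .625 .089 .064 1.571
```

```text
at [ 0.5638 -0.2683  0.1996] rot [-3.140e+00 -2.000e-03  1.576e+00] F [ 0.9  0.1 -0.6] w 0.567 t 38.85
[ 0.941  0.111 -0.002] 0.01
[ 0.845  0.2   -0.   ] -0.0
[0.   0.   0.68] -0.0
```

Emit:
step_arm --pt "0.5 0.2 0.03 0 0" --pt "0.5 0.4 0.06 0 0" --pt "0.5 0.6 0.09 0 0" --pt "0.5 0.8 0.11 0 0.01" --pt "0.5 0.94 0.11 0 0.01" --pt "0.5 0.94 0.11 0 0.01" --pt "0.5 0.94 0.11 0 0.01" --pt "0.5 0.94 0.11 0 0.01" --pt "0.5 0.94 0.11 0 0.01" --pt "0.5 0.94 0.11 0 0.01"

```text
t: 39.85
tool_pos: [0.5858, -0.0855, 0.2002]
tcp_rot: [-3.142, 0.0, 1.566]
wrist_force: [0.4, 0.4, -0.8]
gripper_width: 0.566
gripper_force: 26.5
```

Emit:
step_arm --pt "0.5 0.2 0.05 0 0" --pt "0.5 0.4 0.1 0 0" --pt "0.5 0.6 0.15 0 0" --pt "0.5 0.75 0.19 0 0" --pt "0.5 0.82 0.2 0 0" --pt "0.5 0.845 0.2 0 0" --pt "0.5 0.845 0.2 0.2 0" --pt "0.5 0.845 0.2 0.4 0" --pt "0.5 0.845 0.2 0.55 0" --pt "0.5 0.845 0.2 0.6 0"

```text
t: 40.85
tool_pos: [0.6235, 0.0829, 0.0762]
tcp_rot: [-3.134, 0.0, 1.566]
wrist_force: [-0.4, 0.2, -1.0]
gripper_width: 0.568
gripper_force: 26.4
```

```bash
python3 to.py .625 .0895 .064 1.571
```

```text
at [0.6235 0.0829 0.0762] rot [-3.134  0.     1.566] F [-0.4  0.2 -1. ] w 0.568 t 40.85
[0.033 0.007 0.061] -0.011
```

Emit:
step_arm --pt "0.5 0.03 0.006 0 0" --pt "0.5 0.03 0.006 0.03 0" --pt "0.5 0.03 0.006 0.06 0" --pt "0.5 0.03 0.006 0.075 0" --pt "0.5 0.03 0.006 0.08 0" --pt "0.5 0.03 0.006 0.08 0" --pt "-0.4 0.03 0.006 0.08 0" --pt "-0.4 0.03 0.006 0.08 0" --pt "-0.4 0.03 0.006 0.08 0" --pt "-0.4 0.03 0.006 0 0"

```text
t: 41.85
tool_pos: [0.6257, 0.0904, 0.0785]
tcp_rot: [-3.137, -0.0, 1.567]
wrist_force: [0.0, 0.5, -0.2]
gripper_width: 0.7
gripper_force: 0.0
```

Emit:
step_arm --pt "-0.4 0 0 -0.2 0" --pt "-0.4 0 0 -0.4 0" --pt "-0.4 0 0 -0.6 0" --pt "-0.4 0 0 -0.75 0" --pt "0.05 -0.2 -0.1 -0.75 0.2" --pt "0.05 -0.4 -0.2 -0.75 0.4" --pt "0.05 -0.54 -0.22 -0.75 0.6" --pt "0.05 -0.54 -0.22 -0.75 0.8" --pt "0.05 -0.54 -0.22 -0.75 1" --pt "0.05 -0.54 -0.22 -0.75 1"

```text
t: 42.85
tool_pos: [0.5833, -0.0179, 0.2317]
tcp_rot: [3.14, -0.0, 1.067]
wrist_force: [-0.4, -0.2, 0.5]
gripper_width: 0.475
gripper_force: 0.0
```

```bash
python3 - <<'E'
from h import *
t=snap('top','t9.png'); s=snap('scene','s9.png'); w=snap('wrist','w9.png')
v=np.hstack([cv2.resize(s[100:265,240:480],(400,275)),cv2.resize(t[140:290,200:420],(400,275))])
cv2.imwrite('pics/m9.png',np.vstack([v,np.pad(cv2.resize(w,(480,300)),((0,0),(0,320),(0,0)))])[:,:,::-1])
E
python3 to.py .5815 -.019 .2 .571 .5815 -.019 .2 0 .5815 -.019 .081 0
```

```text
at [ 0.5833 -0.0174  0.231 ] rot [ 3.141 -0.     1.069] F [-0.5  0.7 -0.8] w 0.476 t 43.0
[-0.012 -0.004  0.155] 0.997
[ 0.  0. -0.] 1.142
[0.    0.    0.595] -0.0
```

View pics/m9.png

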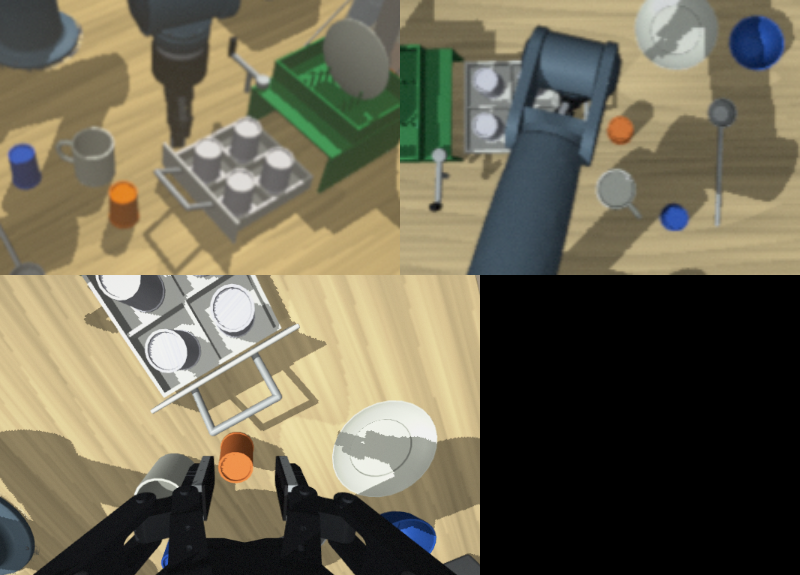

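All four tumblers stand upright, one to a compartment. The next step is to grip the handle and push the tray home.

Emit:
step_arm --pt "0.05 -0.012 -0.004 0.15 0.25" --pt "0.05 -0.012 -0.004 0.15 0.5" --pt "0.05 -0.012 -0.004 0.15 0.75" --pt "0.05 -0.012 -0.004 0.15 1" --pt "0.05 -0.012 -0.004 0.15 1" --pt "0.05 -0.012 -0.004 0.15 1" --pt "0.05 -0.012 -0.004 0.15 1" --pt "0.05 -0.012 -0.004 0.15 1" --pt "0.05 -0.012 -0.004 0.15 1" --pt "0.05 -0.012 -0.004 0.15 1"

```text
t: 44.0
tool_pos: [0.5813, -0.0192, 0.2003]
tcp_rot: [3.142, 0.0, 0.568]
wrist_force: [0.1, -0.5, -0.7]
gripper_width: 0.475
gripper_force: 0.0
```

Emit:
step_arm --pt "0.05 0 0 0 0.25" --pt "0.05 0 0 0 0.5" --pt "0.05 0 0 0 0.75" --pt "0.05 0 0 0 1" --pt "0.05 0 0 0 1" --pt "0.05 0 0 0 1" --pt "0.05 0 0 0 1" --pt "0.05 0 0 0 1" --pt "0.05 0 0 0 1" --pt "0.05 0 0 0 1"

```text
t: 45.0
tool_pos: [0.5813, -0.0193, 0.2003]
tcp_rot: [3.142, -0.0, 0.068]
wrist_force: [0.1, -0.1, 0.5]
gripper_width: 0.475
gripper_force: 0.0
```

```bash
python3 to.py .5815 -.019 .081 0
```

```text
at [ 0.5813 -0.0193  0.2003] rot [ 3.142 -0.     0.068] F [ 0.1 -0.1  0.5] w 0.475 t 45.0
[ 0.001 -0.001  0.597] 0.135
```

Emit:
step_arm --pt "0.05 0 0 0.15 0.12" --pt "0.05 0 0 0.3 0.12" --pt "0.05 0 0 0.45 0.12" --pt "0.05 0 0 0.55 0.12" --pt "0.05 0 0 0.597 0.12" --pt "1 0 0 0.597 0.12" --pt "1 0 0 0.597 0.12" --pt "1 0 0 0.597 0.12" --pt "1 0 0 0.597 0.12" --pt "1 0 0 0.597 0.12" --squeeze 40

```text
t: 46.0
tool_pos: [0.5822, -0.0189, 0.0822]
tcp_rot: [-3.141, -0.002, 0.008]
wrist_force: [-0.1, 5.1, 2.5]
gripper_width: 0.096
gripper_force: 39.2
```

Emit:
step_arm --pt "1 0 -0.01 0 0" --pt "1 0 -0.03 0 0" --pt "1 0 -0.06 0 0" --pt "1 0 -0.1 0 0" --pt "1 0 -0.15 0 0" --pt "1 0 -0.2 0 0" --pt "1 0 -0.26 0 0" --pt "1 0 -0.32 0 0" --pt "1 0 -0.38 0 0" --pt "1 0 -0.44 0 0"

```text
t: 47.0
tool_pos: [0.5809, 0.0686, 0.0821]
tcp_rot: [3.14, 0.0, 0.008]
wrist_force: [-4.0, -1.4, 8.2]
gripper_width: 0.102
gripper_force: 39.9
```

Emit:
step_arm --pt "1 -0.003 -0.06 0 0" --pt "1 -0.005 -0.12 0 0" --pt "1 -0.01 -0.18 0 0" --pt "1 -0.01 -0.24 0 0" --pt "1 -0.015 -0.3 0 0" --pt "1 -0.015 -0.36 0 0" --pt "1 -0.015 -0.41 0 0" --pt "1 -0.015 -0.45 0 0" --pt "1 -0.015 -0.47 0 0" --pt "1 -0.015 -0.48 0 0"

```text
t: 48.0
tool_pos: [0.5793, 0.1654, 0.0822]
tcp_rot: [3.142, -0.006, 0.008]
wrist_force: [7.5, -1.3, 2.8]
gripper_width: 0.099
gripper_force: 39.4
```

```bash
python3 to.py .579 .1765 .081 0
```

```text
at [0.5793 0.1654 0.0822] rot [ 3.142 -0.006  0.008] F [ 7.5 -1.3  2.8] w 0.099 t 48.0
[-0.001 -0.056  0.006] 0.015
```

Emit:
step_arm --pt "1 0 -0.02 0 0" --pt "1 0 -0.035 0 0" --pt "1 0 -0.05 0 0" --pt "1 0 -0.06 0 0" --pt "1 0 -0.065 0 0" --pt "1 0 -0.07 0 0" --pt "1 0 -0.075 0 0" --pt "1 0 -0.075 0 0" --pt "1 0 -0.075 0 0" --pt "1 0 -0.075 0 0"

```text
t: 49.0
tool_pos: [0.5791, 0.1764, 0.0822]
tcp_rot: [3.135, -0.004, 0.008]
wrist_force: [4.8, -14.8, 5.8]
gripper_width: 0.099
gripper_force: 39.9
```

Emit:
step_arm --pt "0 0 0.02 0 0" --pt "0 0 0.02 0 0" --pt "0 0 0.02 0 0" --pt "0 0 0.02 -0.15 0" --pt "0 0 0.02 -0.35 0" --pt "0 0 0.02 -0.55 0" --pt "0 0 0.02 -0.65 0" --pt "0 0 0.02 -0.65 0" --pt "0 0 0.02 -0.65 0" --pt "0 0 0.02 -0.65 0"

```text
t: 50.0
tool_pos: [0.5755, 0.1759, 0.2084]
tcp_rot: [3.141, 0.004, 0.008]
wrist_force: [-0.4, 0.4, -0.4]
gripper_width: 0.502
gripper_force: 0.0
```

```bash
python3 - <<'E'
from h import *
ci=eyes.camera_info('wrist'); im=snap('wrist','w10.png'); t=eyes.camera_info('top')
for y in (.250,.258): print(proj(ci,[.386,y,.124]))
b=cv2.imread('pics/t9.png'); m=(b.max(2)<50).astype('uint8')
u,v=proj(t,[.386,.256,.145]).astype(int); q=m[v-8:v+8,u-8:u+8]; yx=np.argwhere(q).mean(0); print((u,v),yx,q.sum(),onz(t,u-8+yx[1],v-8+yx[0],.135))
E
python3 to.py .386 .257 .215 -.0 .386 .257 .134 0
```

```text
[242.22228036 402.64076523]
[233.49684993 402.49038437]
(np.int64(217), np.int64(252)) [ 8.3125 10.0625] 16 [0.38725412 0.25352218 0.135     ]
at [0.5756 0.1758 0.2084] rot [3.141 0.004 0.007] F [ 0.1  0.3 -0.1] w 0.498 t 50.05
[-0.945 -0.413 -0.033] 0.015
[ 0.    -0.     0.405] -0.0
```

View pics/w10.png

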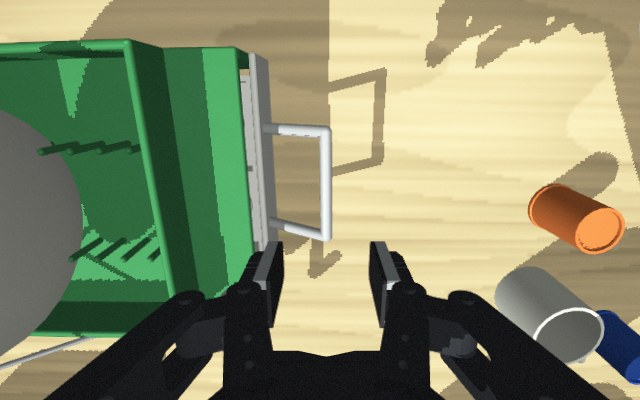

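The wrist view shows the panel flush with the rack front at (262,150) and the handle clear, so the tray is home. Next is the lever.

Emit:
step_arm --pt "0.15 -0.24 -0.1 -0.03 0" --pt "0.15 -0.48 -0.2 -0.03 0" --pt "0.15 -0.72 -0.3 -0.03 0" --pt "0.15 -0.945 -0.413 -0.03 0.015" --pt "0.15 -0.945 -0.413 -0.03 0.015" --pt "0.15 -0.945 -0.413 -0.03 0.015" --pt "0.15 -0.945 -0.413 -0.03 0.015" --pt "0.15 -0.945 -0.413 -0.03 0.015" --pt "0.15 -0.945 -0.413 -0.03 0.015" --pt "0.15 -0.945 -0.413 -0.03 0.015"

```text
t: 51.05
tool_pos: [0.388, 0.2566, 0.2168]
tcp_rot: [3.141, 0.0, -0.001]
wrist_force: [-0.2, -0.4, 0.1]
gripper_width: 0.425
gripper_force: 0.0
```

```bash
python3 - <<'E'
from h import *
ci=eyes.camera_info('wrist'); im=snap('wrist','w11.png'); 
print(proj(ci,[.386,.257,.124]))
m=(im.max(2)<45).astype('uint8');m[235:]=0
n,l,s,c=cv2.connectedComponentsWithStats(m)
for i in range(1,n):
    if 200<s[i,4]<3000: print(s[i],c[i],onz(ci,*c[i],.124))
E
python3 to.py .386 .257 .133 0
```

```text
[324.32123444 207.93385966]
[315 194  22  33 587] [325.560477  209.8483816] [0.384484   0.25608207 0.124     ]
at [0.3878 0.2566 0.2168] rot [ 3.141e+00  0.000e+00 -1.000e-03] F [-0.1 -0.5 -0.1] w 0.427 t 51.1
[-0.009 -0.002  0.419] -0.002
```

Emit:
step_arm --pt "0.15 -0.01 0 0.1 0" --pt "0.15 -0.01 0 0.2 0" --pt "0.15 -0.01 0 0.3 0" --pt "0.15 -0.01 0 0.38 0" --pt "0.15 -0.01 0 0.419 0" --pt "0.5 -0.01 0 0.419 0" --pt "0.5 -0.01 0 0.419 0" --pt "0.5 -0.01 0 0.419 0" --pt "0.5 -0.01 0 0.419 0" --pt "0.5 -0.01 0 0.419 0"

```text
t: 52.1
tool_pos: [0.3857, 0.2571, 0.1337]
tcp_rot: [-3.141, -0.001, -0.0]
wrist_force: [0.1, 0.3, 0.4]
gripper_width: 0.251
gripper_force: 0.0
```

```bash
python3 to.py $(python3 -c "
import numpy as np
for t in (1.17,.77,.37,-.05): print(*np.round([.481-.0955*np.sin(t),.255-.0955*np.cos(t),.133,1.571-t],4),end=' ')")
```

```text
at [0.3857 0.2571 0.1337] rot [-3.141e+00 -1.000e-03 -0.000e+00] F [0.1 0.3 0.4] w 0.251 t 52.1
[0.037 0.197 0.004] -0.802
[ 0.037  0.186 -0.   ] -0.8
[ 0.038  0.186 -0.   ] -0.8
[ 0.041  0.195 -0.   ] -0.84
```

Emit:
step_arm --pt "0.5 0.01 0.05 0 -0.2" --pt "0.5 0.02 0.1 0 -0.4" --pt "0.5 0.03 0.15 0 -0.6" --pt "0.5 0.037 0.197 0 -0.8" --pt "0.5 0.037 0.197 0 -0.8" --pt "0.5 0.037 0.197 0 -0.8" --pt "0.5 0.037 0.197 0 -0.8" --pt "0.5 0.037 0.197 0 -0.8" --pt "0.5 0.037 0.197 0 -0.8" --pt "0.5 0.037 0.197 0 -0.8"

```text
t: 53.1
tool_pos: [0.3926, 0.2177, 0.1331]
tcp_rot: [-3.142, 0.0, 0.4]
wrist_force: [0.0, 0.4, 0.4]
gripper_width: 0.251
gripper_force: 0.0
```

Emit:
step_arm --pt "0.5 0.01 0.05 0 -0.2" --pt "0.5 0.02 0.1 0 -0.4" --pt "0.5 0.03 0.14 0 -0.6" --pt "0.5 0.037 0.186 0 -0.8" --pt "0.5 0.037 0.186 0 -0.8" --pt "0.5 0.037 0.186 0 -0.8" --pt "0.5 0.037 0.186 0 -0.8" --pt "0.5 0.037 0.186 0 -0.8" --pt "0.5 0.037 0.186 0 -0.8" --pt "0.5 0.037 0.186 0 -0.8"

```text
t: 54.1
tool_pos: [0.4139, 0.1863, 0.1331]
tcp_rot: [3.142, -0.0, 0.8]
wrist_force: [0.1, -0.1, 0.2]
gripper_width: 0.247
gripper_force: 0.0
```

Emit:
step_arm --pt "0.5 0.01 0.05 0 -0.2" --pt "0.5 0.02 0.1 0 -0.4" --pt "0.5 0.03 0.14 0 -0.6" --pt "0.5 0.038 0.186 0 -0.8" --pt "0.5 0.038 0.186 0 -0.8" --pt "0.5 0.038 0.186 0 -0.8" --pt "0.5 0.038 0.186 0 -0.8" --pt "0.5 0.038 0.186 0 -0.8" --pt "0.5 0.038 0.186 0 -0.8" --pt "0.5 0.038 0.186 0 -0.8"

```text
t: 55.1
tool_pos: [0.4459, 0.1658, 0.1332]
tcp_rot: [3.141, -0.0, 1.2]
wrist_force: [0.3, -0.3, 0.4]
gripper_width: 0.245
gripper_force: 0.0
```

Emit:
step_arm --pt "0.5 0.01 0.05 0 -0.2" --pt "0.5 0.02 0.1 0 -0.4" --pt "0.5 0.03 0.14 0 -0.6" --pt "0.5 0.04 0.18 0 -0.8" --pt "0.5 0.041 0.195 0 -0.84" --pt "0.5 0.041 0.195 0 -0.84" --pt "0.5 0.041 0.195 0 -0.84" --pt "0.5 0.041 0.195 0 -0.84" --pt "0.5 0.041 0.195 0 -0.84" --pt "0.5 0.041 0.195 0 -0.84"

```text
t: 56.1
tool_pos: [0.4848, 0.1593, 0.1329]
tcp_rot: [-3.141, -0.0, 1.62]
wrist_force: [-3.0, 2.3, -0.4]
gripper_width: 0.254
gripper_force: 1.4
```

Emit:
step_arm --pt "0.2 0 0 0 0" --pt "0.2 0 0 0 0" --pt "0.2 0 0 -0.1 0" --pt "0.2 0 0 -0.25 0" --pt "0.2 0 0 -0.4 0" --pt "0.2 0 0 -0.6 0" --pt "0.2 -0.2 -0.2 -0.6 0" --pt "0.2 -0.4 -0.4 -0.6 0" --pt "0.2 -0.5 -0.5 -0.6 0" --pt "0.2 -0.5 -0.5 -0.6 0"

```text
t: 57.1
tool_pos: [0.3886, 0.0522, 0.2533]
tcp_rot: [3.14, 0.002, 1.615]
wrist_force: [-0.1, 0.4, 0.4]
gripper_width: 0.395
gripper_force: 0.0
```

```bash
python3 - <<'E'
from h import *
s=snap('scene','s12.png'); w=snap('wrist','w12.png')
cv2.imwrite('pics/m12.png',np.hstack([cv2.resize(s[90:265,300:500],(400,350)),cv2.resize(w,(400,350))])[:,:,::-1])
E
python3 to.py
```

```text
at [0.3906 0.0538 0.2538] rot [3.139e+00 1.000e-03 1.618e+00] F [ 0.4 -0.3  0.1] w 0.399 t 57.2
```

View pics/m12.png

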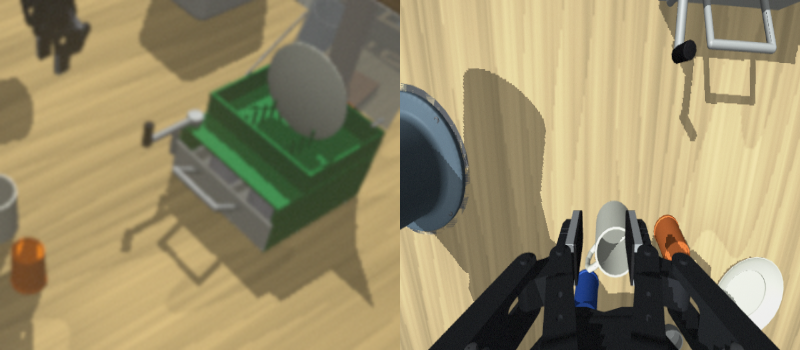

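The lever points straight out at (150,130) in the left half, parallel to the handle brackets, and the tray is closed. The gripper is clear of everything.

```bash
python3 -c "
from workcell import bot
print(bot.finish_job())"
```

```text
the job is handed in; nothing more can be done
None
```

All four tumblers are standing mouth down in the tray, one to a compartment; the tray is home, the lever is locked, and the job is handed in (no verdict came back).

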